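Set up for edge painting: stand the angle, open the safety-capped thinner

TASK

Get the leather bench ready for edge painting. Tip the aluminium angle up about its heel, without lifting it off the cutting mat, so that it stands by itself on its short foot with the long face upright; and open the red-capped thinner bottle, whose safety cap comes off only if you press it down firmly and keep it down while turning it anticlockwise, then set the cap gently, top up and flat, in the enamel tray. Leave everything else as it is.

Things in the scene. Friction and masses are not known exactly. Their poses are not given: they have to be found in the camera images.
- cap_mid (a point): Centre of the red safety cap, half-way up: a round ribbed cup, 50 mm across, 32 mm high, 45 g, z along its axis out of its top. At the start it is locked on the thinner bottle, rim 139 mm above the bench. Grip it across its sides, in any direction, in its upper half: the bottle's shoulder begins 6 mm under its rim (radius 25 mm, falling away outside).
- bottle: The thinner bottle with the red cap and red label band: white, square, 76 mm wide, in a dark wooden holder 96 mm square and 46 mm high that is screwed to the bench, so it does not move or turn. Origin on the bench below the neck's axis; z up.
- insert (a joint): Sprung grey pouring insert in the bottle's mouth, which pushes the cap up: height in m, 0 with the cap locked, -0.004 with it pressed down 4 mm, -0.0065 fully down (up to +0.001 with it off). The spring pushes 9 N when locked, 15 N at 4 mm, 19 N at the bottom.
- neck (a point): Middle of the top of the thinner bottle's neck, 162 mm above the bench, z up. Three lugs inside the cap lock in its pockets. Pressed down 4.5 to 6 mm and kept there, the cap turns anticlockwise seen from above; at 55 to 70 degrees from locked (end stop at 70) it can rise, and lifting it 20 mm clears the neck. Let up sooner, it stays caught; not pressed, it does not turn.
- cleaner: A second bottle of the same shape in the same kind of holder, with a blue cap and blue label band, 171 mm high in all; fixed, to be left alone. Origin on the bench below its axis.
- angle_heel (a point): Middle of the heel edge (outer corner) of the loose L-shaped cork-lined aluminium angle, 225 g, which starts lying on its long face with its short foot straight up. Long face 110 mm and foot 60 mm from the heel, plate 52 mm wide, 10 mm thick. x runs from the heel along the long face (level at the start, up when it stands on its foot), z along the foot, y along the heel edge.
- angle_grip (a point): Point on the middle line of the angle's foot, 48 mm from the heel along the foot (12 mm short of its free end), half-way through the 10 mm plate; axes as for the heel. A good place to take it across its 52 mm width. The angle balances on its heel when tipped about 70 degrees; past that it falls onto its foot.
- mat: The dark green cutting mat, 240 (x) by 260 (y) by 3 mm, fixed to the bench; the angle lies on it. Origin at the centre of its underside, on the bench.
- tray: White enamel tray with a blue rim, 180 (x) by 240 (y) mm outside, walls 12 mm high and 2 mm thick, floor 2 mm thick; fixed to the bench. Origin at the centre of its underside.
- pot: Small amber paint pot with a black lid standing in the tray, 36 mm across and 44 mm high. Origin at the centre of its underside.
- roller: Edge-paint roller lying in the tray: wooden handle 100 mm long and 14 mm thick with a small brass wheel, in all from -65 mm to +68 mm along its x, 14 mm high. Origin on its underside.
- beeswax: Yellow beeswax puck on a corner of the mat, 44 mm across and 20 mm high. Origin at the centre of its underside.
- bucket: Dark tin bucket of hand tools, 107 mm across at its rim, 130 mm high, with tool handles sticking out up to 207 mm high and 65 mm from its axis. Origin at the centre of its underside.
- mallet: Wooden mallet lying on the bench: head 52 mm thick and 80 mm long along y at its origin, handle 210 mm along its -x. Origin on the bench under the head.
- dye: Small green dye bottle with a black cap, 44 mm across and 95 mm high. Origin at the centre of its underside.
- awl: Stitching awl with a wooden handle, lying: from -73 mm to +72 mm along its x, 24 mm high. Origin on the bench.
There are look-alikes about, which are no part of the job. There is more than one size of the part that bears cap_mid; the job needs the largest. Leave any purple or turquoise look-alike of the bottle alone.

How it is judged:
By the outcome, as a careful person would: the job done as asked, in the order asked, and still so for the second after the job is handed in, with the robot touching nothing.
It also fails if it takes over 72 s, if anything falls off the work surface, if the arm or the gripper's body presses on something with over 40 N, if the wrist force passes 120 N, or if a joint passes its speed limit or range.

ROBOT

A 7-joint arm with a two-finger parallel gripper is mounted at the origin on the work surface. World frame = base frame: x ahead of the robot, y to its left, z up, the work surface at z = 0. Lengths are in m, angles in rad, forces in N, time in s.
With the tool pointing down it reaches from about 0.425 to 0.925 m from the base axis. Payload 6.8 kg.
Tool frame: the origin (TCP) lies between the finger pads; the fingertips stand 17 mm ahead of it and the grasp point (between the pads) lies 2 mm behind it; z points along the fingers, x is the direction in which the jaws open and shut, and the axes are right-handed (so a half turn about z gives the same grasp; the last joint's range is limited). The gripper opens to 85 mm and grips with 20 to 120 N. Pads are 22 mm wide; open, the fingers measure 114 mm over their backs; the gripper's body (76 mm by 85 mm) begins 54 mm behind the grasp point. The pads swing forward as they close: fully open they stand 13 mm farther back than shut.
Start: joints at [-1.364, 0.477, 0.022, 1.555, -0.011, 1.109, -0.083], TCP at [0.209, 0.642, 0.209] pointing down, gripper open.
Joint ranges: [-2.96, 2.96], [-0.34, 2.1], [-1.41, 1.46], [0.24, 2.44], [-1.37, 4.51], [0.17, 1.92], [-2.96, 2.96]. Speed limits (rad/s): [2.39, 2.39, 3.14, 3.14, 3.14, 3.14, 3.14].

INTERFACE

Orientations are given as a unit quaternion [w, x, y, z].
In Python, from station import readout, read_camera, get_calibration, bot, models gives the robot as it stands.
- The arm moves only by the tool carry_out, never from a script. Its argument "deltas" is a list of rows, each a list of 2 entries, a list of its own where there are three numbers: the shift along the tool's x, y, z in cm, then the turn about the tool's z in degrees. A call has 1 to 10 rows; each row is the pose to reach, as a shift and turn from the pose measured when the call began, along the tool's axes at that moment; what a row does not reach only later rows make up. A row lasts 1/8 s, in which the tool goes at most 62.5 mm and 10.7 degrees, less where a joint would pass 70% of its speed; a pose out of reach is approached as far as the arm can. A call with a gripper value outside its range is refused whole. "hand" is the opening, from 0 (shut) to 1 (fully open), set as the call begins (left out, the last holds). The fingers move at their own pace and stop on an object; "newtons" is the grip in N (left out, the last holds). Time passes only in rows, so rows that repeat a pose let the fingers close. It gives the time, the measured TCP pose, the force and the opening at its end, in the units of the state.
- readout.get_obs(): the state, without advancing time (a new reading comes with each control period).
- read_camera(name): name is "side" or "top" or "wrist"; returns the picture (384x512x3 uint8, red, green, blue); there is no depth.
- get_calibration(name): a dict with "fov_y" (degrees; the focal length in pixels is half the picture's height over the tangent of half this angle, whatever the lens; pixels are square), "cx", "cy" (the principal point, pixels), "world_from_camera" (4x4, takes a point from camera to world coordinates). Camera axes: x right, y down, z forward; pixel columns grow to the right and rows downward; lengths in m; the calibration is good to about 2 mm. A picture is of the moment at which its call begins: read the wrist's pose just before it. get_calibration takes no time and is no camera call; for the wrist camera it gives the pose at the moment of the call.
- bot.hand_in(): hands the job in, once; it reports no verdict.
Trained networks look in the newest picture that a camera, given by its name, has taken for a name from the list of things; names that differ only in an ending like _2 or _b are one class to them, and where a whole thing is asked for, a point or a joint stands for the part that bears it (a point fixed in the world has none). Each returns a list of dicts, best first, with "score" (0 to 1); they miss things now and then, are a little off and sometimes report something else, mostly with a low value. They report only what shows in the picture. A call takes as long as a camera call. They do not tell look-alikes from the thing itself.
- models.spot_in(query, camera): "centre" ([row, column] in pixels, amid what is visible of it).
The state is a dict: "t": time; "q": joint angles; "joint_vel": joint speeds; "joint_torque": joint torques, N m; "eef_pos": TCP position; "tool_rot": TCP orientation; "contact_force": force on the tool from outside, world axes, zero at the start; "torque": the same for the moment, N m; "gripper_width": opening from 0.0 (shut) to 1.0 (fully open).
Only numpy, scipy, OpenCV 4.12 (cv2) and the standard library are available. Lean on these libraries where they do the work, as an engineer would, in place of code of your own. Each camera call takes 0.05 s, during which the arm holds its last target. There are 200 camera calls.

## Working session

There is one attempt and no reset: what is moved stays moved. The work goes in short steps, Python scripts to look and compute and a tool call to move; the robot and the scene stay as the last step left them, time stands still between calls to the robot, and variables do not carry over. Pictures are saved under pics/ and viewed, about 8 in all and at most 12, crops included, and the job is handed in when it is done.

Besides the shell and the picture viewer there is one more tool, called after "Request:" by a JSON object that holds its "fn" and its "kwargs". carry_out: Moves the arm, as the interface text tells. Its arguments: {"type":"object","properties":{"deltas":{"type":"array"},"hand":{"type":"number"},"newtons":{"type":"number"}},"required":["deltas"]}

```bash
mkdir -p pics; ls
cat > h.py <<'E'
import numpy as np, cv2
from station import readout, read_camera, get_calibration, bot, models
def ray(cam,rc,cal=None):
    c=cal or get_calibration(cam); T=np.array(c["world_from_camera"]); f=192/np.tan(np.radians(c["fov_y"])/2)
    d=T[:3,:3]@np.array([(rc[1]-c["cx"])/f,(rc[0]-c["cy"])/f,1]); return T[:3,3],d
def at_z(cam,rc,z,cal=None):
    o,d=ray(cam,rc,cal); return o+d*(z-o[2])/d[2]
def proj(cam,p,cal=None):
    c=cal or get_calibration(cam); T=np.array(c["world_from_camera"]); f=192/np.tan(np.radians(c["fov_y"])/2)
    q=T[:3,:3].T@(np.array(p)-T[:3,3]); return [q[1]/q[2]*f+c["cy"],q[0]/q[2]*f+c["cx"]]
def snap(cam,name,scale=1):
    im=read_camera(cam); cv2.imwrite(f"pics/{name}.png",cv2.resize(im[:,:,::-1],None,fx=scale,fy=scale)); return im
E
python3 - <<'E'
from h import *
np.set_printoptions(precision=3,suppress=True)
o=readout.get_obs(); print(o)
a=snap("top","top0"); 
for n in ["cap_mid","angle_heel","angle_grip","tray","pot","roller","bottle","mat"]:
    print(n,[(np.round(d["centre"],1).tolist(),round(d["score"],2)) for d in models.spot_in(n,"top")[:4]])
b=snap("side","side0")
for n in ["cap_mid","angle_heel","angle_grip","bottle","tray"]:
    print(n,[(np.round(d["centre"],1).tolist(),round(d["score"],2)) for d in models.spot_in(n,"side")[:4]])
cv2.imwrite("pics/both.png",cv2.resize(np.vstack([a,b])[:,:,::-1],None,fx=0.78,fy=0.78))
for c in ["top","side"]: print(get_calibration(c))
E
```

```text
pics
{'t': 0.0, 'q': array([-1.364,  0.478,  0.022,  1.556, -0.011,  1.109, -0.083]), 'joint_vel': array([-0.001,  0.   ,  0.001, -0.001,  0.   ,  0.   ,  0.001]), 'joint_torque': array([ -0.   , -59.643,   1.608, -28.12 ,   0.012,   0.009,  -0.   ]), 'eef_pos': array([0.209, 0.641, 0.208]), 'tool_rot': array([ 0.001,  0.809,  0.588, -0.001]), 'contact_force': array([-0.072,  0.176, -0.043]), 'torque': array([-0.02 , -0.003,  0.043]), 'gripper_width': 1.0016032496153415}
cap_mid [([145.4, 246.8], 0.67), ([182.6, 253.9], 0.64), ([130.2, 243.4], 0.56), ([222.6, 183.9], 0.23)]
angle_heel [([218.2, 182.4], 0.77), ([155.0, 290.2], 0.67)]
angle_grip [([222.6, 182.5], 0.58), ([187.7, 354.3], 0.52)]
tray [([190.2, 351.6], 0.59)]
pot [([129.7, 327.9], 0.6), ([187.2, 376.4], 0.52)]
roller [([196.5, 337.6], 0.65)]
bottle [([160.4, 248.2], 0.82), ([292.0, 199.0], 0.73), ([192.0, 113.2], 0.71)]
mat [([221.2, 197.6], 0.84), ([220.2, 182.1], 0.62)]
cap_mid [([163.0, 306.9], 0.82), ([215.5, 279.8], 0.61), ([184.5, 325.0], 0.54)]
angle_heel [([178.5, 201.7], 0.6)]
angle_grip [([179.4, 201.4], 0.93), ([332.3, 380.7], 0.71)]
bottle [([193.6, 304.5], 0.94), ([121.0, 197.3], 0.78), ([205.8, 139.6], 0.7)]
tray [([314.1, 354.0], 0.63), ([167.2, 284.7], 0.56)]
{'fov_y': 55.080320577060846, 'cx': 253.99044880062556, 'cy': 192.74647007004972, 'world_from_camera': array([[-0.129, -0.971,  0.202,  0.23 ],
       [-0.992,  0.127, -0.025,  0.103],
       [-0.001, -0.204, -0.979,  1.375],
       [ 0.   ,  0.   ,  0.   ,  1.   ]])}
{'fov_y': 42.21137992899721, 'cx': 253.87215144056552, 'cy': 188.07661446808876, 'world_from_camera': array([[ 0.809, -0.383,  0.447, -0.157],
       [-0.588, -0.538,  0.604, -0.744],
       [ 0.01 , -0.751, -0.66 ,  1.051],
       [ 0.   ,  0.   ,  0.   ,  1.   ]])}
```

```bash
sleep 1; ls pics
```

```text
both.png
side0.png
top0.png
```

```bash
python3 -c "
import cv2
for n in ['top0','side0']: cv2.imwrite(f'pics/{n}b.png',cv2.resize(cv2.imread(f'pics/{n}.png'),(768,576),interpolation=cv2.INTER_CUBIC))"
```

```text
(no output)
```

View pics/top0b.png

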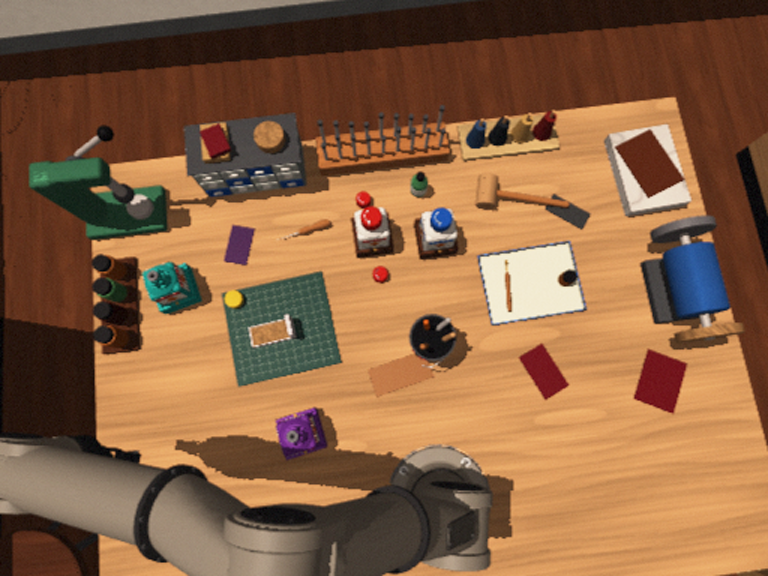

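View pics/side0b.png

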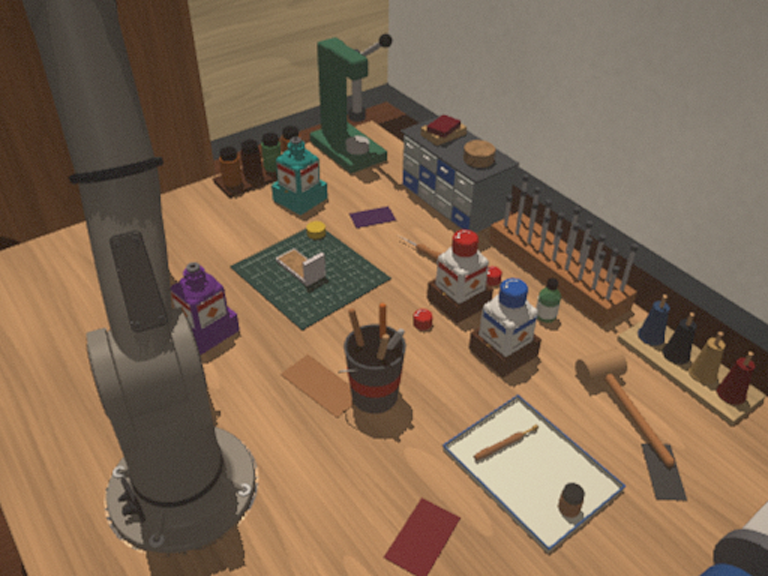

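Top view: angle on the mat at (col 182, row 219), foot at its right end standing up; red-capped bottle at (248,145) with loose smaller red caps at (242,132) and (254,182); tray at (352,190) with roller on its left, pot at right. The side view agrees.

Run:
```python
from h import *
np.set_printoptions(precision=4,suppress=True)
def tri(a,b):
    o1,d1=ray("top",a);o2,d2=ray("side",b)
    A=np.stack([d1,-d2],1); s=np.linalg.lstsq(A,o2-o1,rcond=None)[0]
    p,q=o1+s[0]*d1,o2+s[1]*d2; return (p+q)/2,np.linalg.norm(p-q)
print("cap",tri((145.4,246.8),(163,306.9)))
print("cap top z171",at_z("top",(145.4,246.8),.165), at_z("side",(163,306.9),.158))
print("foot",at_z("top",(218,195),.063),at_z("side",(179,210),.035))
print("tray",at_z("top",(190.2,351.6),.003), "roller",at_z("top",(190,339),.01),"pot",at_z("top",(186,378),.03))
print("mat",at_z("top",(220,187.5),.003))
print("bucket",at_z("top",(225,290),.13),"beeswax",at_z("top",(199,155),.02),"blue",at_z("top",(146.5,294),.17))
# light pixels of foot in top
im=cv2.imread("pics/top0.png"); hsv=cv2.cvtColor(im,cv2.COLOR_BGR2HSV)[200:240,160:205]
m=((hsv[...,1]<60)&(hsv[...,2]>110)); r,c=np.where(m); print(len(r),r.min()+200,r.max()+200,c.min()+160,c.max()+160)
x=cv2.resize(im[195:245,145:215],None,fx=8,fy=8,interpolation=cv2.INTER_CUBIC); cv2.imwrite("pics/angtop.png",x)
```

```text
cap (array([0.6484, 0.0774, 0.1521]), np.float64(0.00970988184136501))
cap top z171 [0.6485 0.0754 0.165 ] [0.6379 0.073  0.158 ]
foot [0.4366 0.2916 0.063 ] [0.4442 0.301  0.035 ]
tray [ 0.475  -0.3018  0.003 ] roller [ 0.4807 -0.2525  0.01  ] pot [ 0.4732 -0.3947  0.03  ]
mat [0.4421 0.3288 0.003 ]
bucket [ 0.3605 -0.0352  0.13  ] beeswax [0.5341 0.4395 0.02  ] blue [ 0.6218 -0.0846  0.17  ]
202 200 239 160 204
```

Run:
```python
from h import *
from scipy.spatial.transform import Rotation as R
c=get_calibration("wrist"); T=np.array(c["world_from_camera"]);o=readout.get_obs()
q=o["tool_rot"]; Rt=R.from_quat([q[1],q[2],q[3],q[0]]).as_matrix()
print(Rt.round(3)); print("cam in tool",(Rt.T@(T[:3,3]-o["eef_pos"])).round(4)); print((Rt.T@T[:3,:3]).round(3),c["fov_y"])
```

```text
[[ 0.31   0.951  0.   ]
 [ 0.951 -0.31   0.   ]
 [ 0.    -0.    -1.   ]]
cam in tool [ 1.000e-04 -7.710e-02 -1.651e-01]
[[ 1.    -0.001  0.   ]
 [ 0.001  0.954  0.301]
 [-0.    -0.301  0.954]] 60.368626907100975
```

Request:
{"fn": "carry_out", "kwargs": {"deltas": [[[-2,3,-5],10],[[-6,7.5,-5],20],[[-9.5,12,-5],30],[[-13,16.5,-5],40],[[-16.5,21,-5],50],[[-20,25.5,-5],60],[[-23.5,30,-5],70],[[-25.3,32.5,-5],72],[[-25.3,32.5,-5],72],[[-25.3,32.5,-5],72]], "hand": 1}}

```text
t: 2.0
eef_pos: [0.4391, 0.3016, 0.2589]
tool_rot: [-0.0, 1.0, 0.0, -0.0]
contact_force: [0.1, -0.1, 0.2]
gripper_width: 0.996
```

Run:
```python
from h import *
o=readout.get_obs(); print(o["t"],o["eef_pos"].round(4),o["tool_rot"].round(3),o["joint_vel"].round(3))
cal=get_calibration("wrist"); snap("wrist","w1",1.5); import json
json.dump({k:np.array(v).tolist() for k,v in cal.items()},open("w1.json","w"))
for n in ["angle_heel","angle_grip"]: print(n,[(np.round(d["centre"],1).tolist(),round(d["score"],2)) for d in models.spot_in(n,"wrist")[:3]])
```

```text
2.0 [0.4391 0.3016 0.2589] [-0.  1.  0. -0.] [-0.015  0.004 -0.015 -0.001  0.001 -0.001  0.001]
angle_heel [([108.9, 252.5], 0.56)]
angle_grip [([114.8, 249.9], 0.85), ([349.1, 194.0], 0.16)]
```

View pics/w1.png

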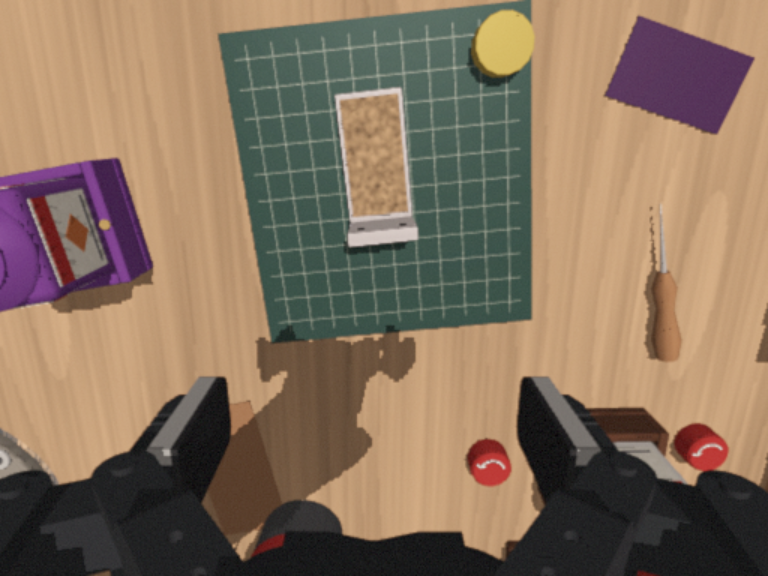

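Wrist view (1.5x): long face from (336,96)-(401,89) down to the foot at about row 220; the foot's top end is the white band with corners (347,231), (416,226), (348,246), (417,241).

Run:
```python
from h import *
import json
np.set_printoptions(precision=4,suppress=True)
cal=json.load(open("w1.json"))
for n,(c,r),z in [("far L",(336,96),.013),("far R",(401,89),.013),("footin L",(347,231),.063),("footin R",(416,226),.063),("footout L",(348,246),.063),("footout R",(417,241),.063)]:
    print(n,at_z("wrist",(r/1.5,c/1.5),z,cal))
im=cv2.imread("pics/w1.png"); cv2.imwrite("pics/w1c.png",cv2.resize(im[70:270,310:440],None,fx=4,fy=3,interpolation=cv2.INTER_CUBIC))
```

```text
far L [0.4103 0.4046 0.013 ]
far R [0.4607 0.4097 0.013 ]
footin L [0.4198 0.3083 0.063 ]
footin R [0.4706 0.312  0.063 ]
footout L [0.4204 0.297  0.063 ]
footout R [0.4717 0.3008 0.063 ]
```

Request:
{"fn": "carry_out", "kwargs": {"deltas": [[[0.7,0.1,3],-5.2],[[0.7,0.1,9],-5.2],[[0.7,0.1,15],-5.2],[[0.7,0.1,19],-5.2],[[0.7,0.1,20.4],-5.2],[[0.7,0.1,20.4],-5.2],[[0.7,0.1,20.4],-5.2]], "hand": 0.85}}

```text
t: 3.02
eef_pos: [0.4468, 0.3021, 0.0564]
tool_rot: [-0.001, 0.999, 0.047, 0.001]
contact_force: [0.7, -1.0, 0.7]
gripper_width: 0.847
```

Request:
{"fn": "carry_out", "kwargs": {"deltas": [[[0,0,0],0],[[0,0,0],0],[[0,0,0],0],[[0,0,0],0]], "hand": 0.3, "newtons": 20}}

```text
t: 3.52
eef_pos: [0.4469, 0.3021, 0.0565]
tool_rot: [-0.001, 0.999, 0.047, 0.001]
contact_force: [-0.2, -0.4, -0.3]
gripper_width: 0.298
```

Run:
```python
from h import *
o=readout.get_obs(); print(o["t"],o["eef_pos"].round(4),o["tool_rot"].round(3),o["gripper_width"],o["contact_force"])
snap("wrist","w2",1.5)
```

```text
3.525 [0.4469 0.3021 0.0565] [-0.001  0.999  0.047  0.001] 0.29826318419109554 [-0.18604631 -0.40850261 -0.33337862]
```

View pics/w2.png

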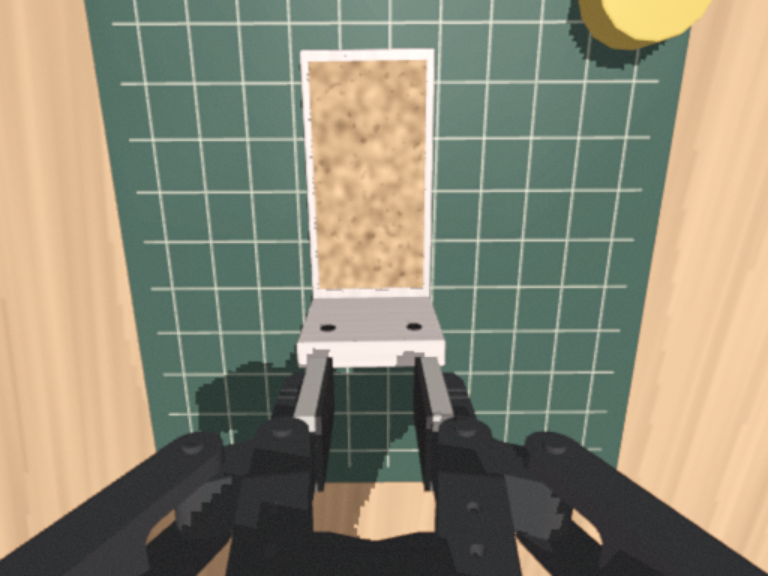

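Run:
```python
from h import *
np.set_printoptions(precision=4,suppress=True)
cal=get_calibration("wrist")
for n,(c,r),z in [("far L",(302,51),.013),("far R",(433,50),.013),("footin L",(298,343),.063),("footin R",(444,341),.063),("footout L",(302,367),.063),("footout R",(443,365),.063),("base L",(314,297),.013),("base R",(430,297),.013)]:
    print(n,at_z("wrist",(r/1.5,c/1.5),z,cal))
o=readout.get_obs();p=o["eef_pos"]
for dz in (0,-.017): print("tcp px",np.array(proj("wrist",p+[0,0,dz],cal))*1.5, cal["cx"],cal["cy"])
```

```text
far L [0.4099 0.4055 0.013 ]
far R [0.46   0.4105 0.013 ]
footin L [0.4201 0.3063 0.063 ]
footin R [0.4706 0.3116 0.063 ]
footout L [0.4219 0.2972 0.063 ]
footout R [0.4715 0.3025 0.063 ]
base L [0.4201 0.3064 0.013 ]
base R [0.4714 0.3111 0.013 ]
tcp px [352.194 373.343] 248.76583619471177 191.25620944275875
tcp px [334.048  373.2081] 248.76583619471177 191.25620944275875
```

Run:
```python
from h import *
im=read_camera("side")
o=readout.get_obs();p=o["eef_pos"]
print("tcp in crop",[(np.array(proj("side",p+[0,0,dz]))-[110,140])*6 for dz in (0,-.017)])
print("foot top",[(np.array(proj("side",q))-[110,140])*6 for q in [(.4201,.3063,.063),(.4706,.3116,.063),(.4219,.2972,.063),(.4715,.3025,.063),(.4715,.3025,.003)]])
cv2.imwrite("pics/s2.png",cv2.resize(im[110:210,140:270,::-1],None,fx=6,fy=6,interpolation=cv2.INTER_CUBIC))
```

```text
tcp in crop [array([379.80140575, 421.11251677]), array([404.71883907, 422.67628251])]
foot top [array([384.74267519, 372.36422415]), array([343.98625488, 449.14411621]), array([392.6405115 , 384.61527776]), array([352.25835768, 459.97885033]), array([438.94843712, 464.4177135 ])]
```

View pics/s2.png

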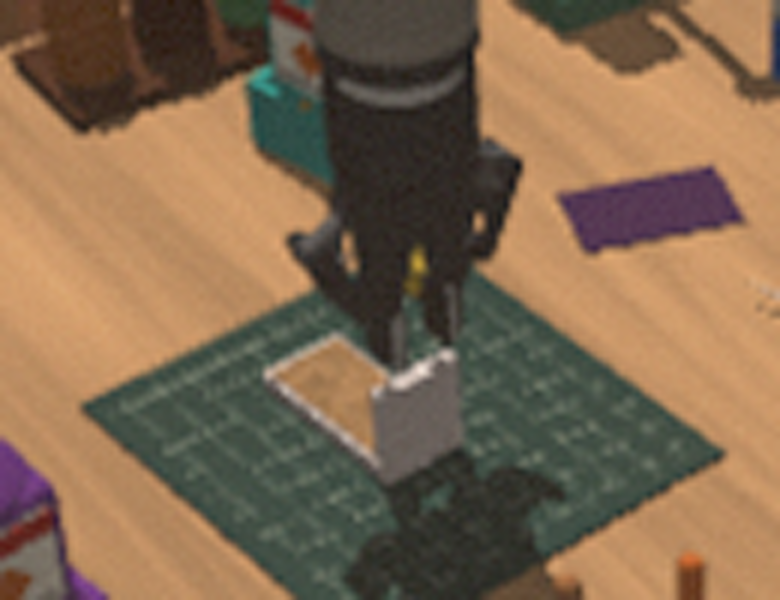

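The foot in the side view matches my wrist estimate, but the fingertips are visibly about 1 cm above the foot's top, so they closed over it. The real tips are about 35 mm farther back than stated. I'll go lower and check by feel.

Request:
{"fn": "carry_out", "kwargs": {"deltas": [[[-0.1,0.1,0],0],[[-0.1,0.1,0],0],[[-0.1,0.1,0.5],0],[[-0.1,0.1,1.2],0],[[-0.1,0.1,2],0],[[-0.1,0.1,2],0]], "hand": 0.85}}

```text
t: 4.38
eef_pos: [0.4454, 0.3006, 0.0354]
tool_rot: [-0.0, 0.999, 0.047, 0.0]
contact_force: [0.2, 0.6, 0.2]
gripper_width: 0.851
```

Request:
{"fn": "carry_out", "kwargs": {"deltas": [[[0,0,0],0],[[0,0,0],0],[[0,0,0],0],[[0,0,0],0]], "hand": 0.5, "newtons": 20}}

```text
t: 4.88
eef_pos: [0.4456, 0.3006, 0.0356]
tool_rot: [-0.001, 0.999, 0.046, 0.0]
contact_force: [-0.0, -0.7, 1.7]
gripper_width: 0.587
```

Run:
```python
from h import *
o=readout.get_obs(); print(o["t"],o["eef_pos"].round(4),o["tool_rot"].round(3),o["gripper_width"],o["contact_force"])
a=snap("wrist","w3")
im=read_camera("side")
cv2.imwrite("pics/s3.png",np.hstack([cv2.resize(im[110:210,170:240,::-1],(420,600),interpolation=cv2.INTER_CUBIC),cv2.resize(a[100:384,180:330,::-1],(317,600))]))
```

```text
4.875 [0.4456 0.3006 0.0356] [-0.001  0.999  0.046  0.   ] 0.5874810524616515 [-0.01202435 -0.71491773  1.66710597]
```

View pics/s3.png

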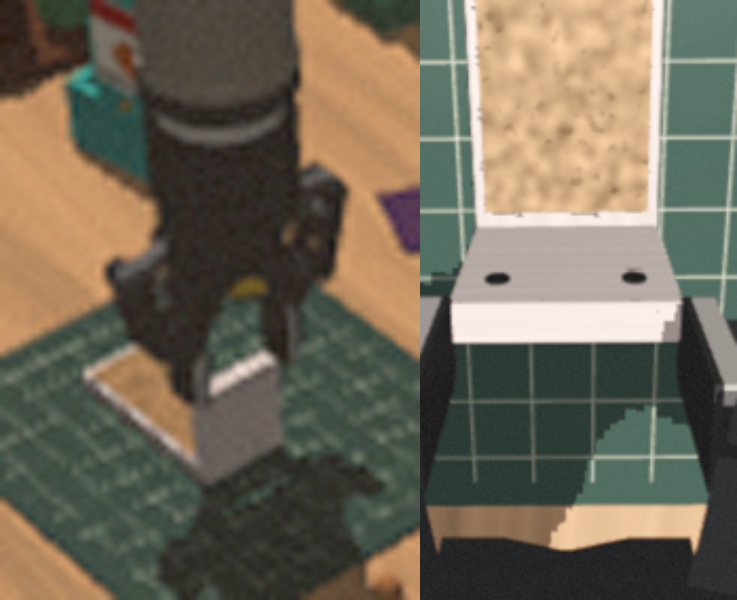

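Request:
{"fn": "carry_out", "kwargs": {"deltas": [[[0,0,0],0],[[0,0,0.3],0],[[0,0,0.7],0],[[0,0,0.7],0]], "hand": 0.7}}

```text
t: 5.48
eef_pos: [0.4453, 0.3004, 0.0281]
tool_rot: [-0.0, 0.999, 0.046, 0.0]
contact_force: [0.1, -0.2, -0.1]
gripper_width: 0.699
```

Request:
{"fn": "carry_out", "kwargs": {"deltas": [[[0,0,0],0],[[0,0,0],0],[[0,0,0],0]], "hand": 0.5, "newtons": 20}}

```text
t: 5.85
eef_pos: [0.4454, 0.3005, 0.0283]
tool_rot: [-0.0, 0.999, 0.046, 0.0]
contact_force: [1.1, -0.5, 3.2]
gripper_width: 0.597
```

Run:
```python
from math import *
# tool y (outward), tool z(down) shift in cm relative to start; pivot point (a=5 from heel along x, b=50 along z)
for a,b in [(5,50)]:
  for t in range(0,81,8):
    r=radians(t); o=-a*cos(r)+b*sin(r)+a; h=b*cos(r)+a*sin(r)
    print(t,round(o/10,2),round((b-h)/10,2))
```

```text
0 0.0 0.0
8 0.7 -0.02
16 1.4 0.06
24 2.08 0.23
32 2.73 0.49
40 3.33 0.85
48 3.88 1.28
56 4.37 1.79
64 4.77 2.36
72 5.1 2.98
80 5.34 3.64
```

Request:
{"fn": "carry_out", "kwargs": {"deltas": [[[0,0.35,0],0],[[0,0.7,0],0],[[0,1.05,0.03],0],[[0,1.4,0.08],0],[[0,1.75,0.17],0],[[0,2.1,0.27],0],[[0,2.4,0.38],0],[[0,2.73,0.53],0],[[0,3.05,0.7],0],[[0,3.33,0.88],0]]}}

```text
t: 7.1
eef_pos: [0.4495, 0.2666, 0.0209]
tool_rot: [-0.001, 0.999, 0.046, 0.001]
contact_force: [-2.0, -2.3, 15.6]
gripper_width: 0.599
```

Run:
```python
from h import *
o=readout.get_obs(); print(o["t"],o["eef_pos"].round(4),o["gripper_width"],o["contact_force"].round(2))
a=snap("wrist","w4")
im=read_camera("side")
cv2.imwrite("pics/s4.png",np.hstack([cv2.resize(im[110:210,170:240,::-1],(420,600),interpolation=cv2.INTER_CUBIC),cv2.resize(a[100:384,180:330,::-1],(317,600))]))
```

```text
7.1 [0.4495 0.2666 0.0209] 0.5992423522032667 [-1.96 -2.29 15.62]
```

View pics/s4.png

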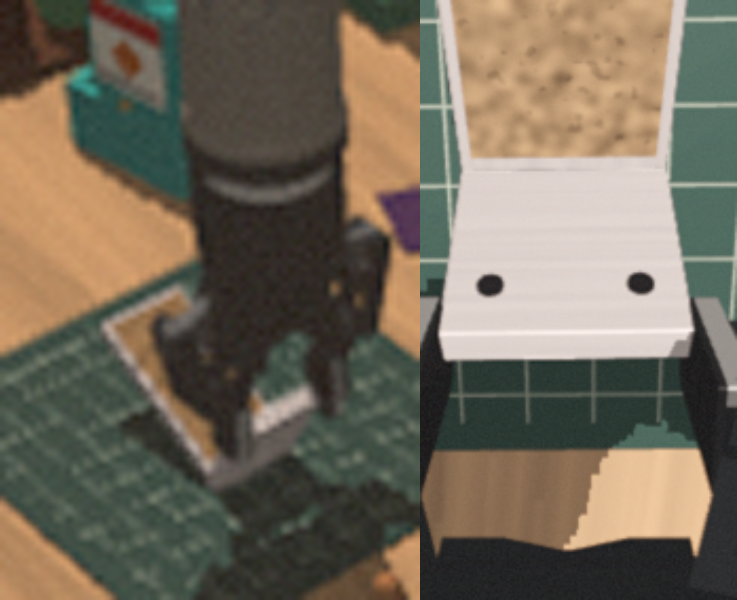

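Request:
{"fn": "carry_out", "kwargs": {"deltas": [[[0,0.28,0.18],0],[[0,0.52,0.4],0],[[0,0.78,0.63],0],[[0,1.0,0.88],0],[[0,1.2,1.12],0],[[0,1.4,1.4],0],[[0,1.57,1.7],0],[[0,1.73,2.0],0],[[0,1.8,2.2],0],[[0,1.85,2.35],0]]}}

```text
t: 8.45
eef_pos: [0.4516, 0.2432, -0.0027]
tool_rot: [0.002, 0.999, 0.044, 0.0]
contact_force: [0.0, -9.8, 11.3]
gripper_width: 0.599
```

Run:
```python
from h import *
o=readout.get_obs(); print(o["t"],o["eef_pos"].round(4),o["gripper_width"],o["contact_force"].round(2))
a=snap("wrist","w5")
im=read_camera("side")
cv2.imwrite("pics/s5.png",np.hstack([cv2.resize(im[110:210,170:240,::-1],(420,600),interpolation=cv2.INTER_CUBIC),cv2.resize(a[0:384,180:330,::-1],(234,600))]))
```

```text
8.45 [ 0.4516  0.2432 -0.0027] 0.5989087049983531 [ 0.03 -9.85 11.31]
```

View pics/s5.png

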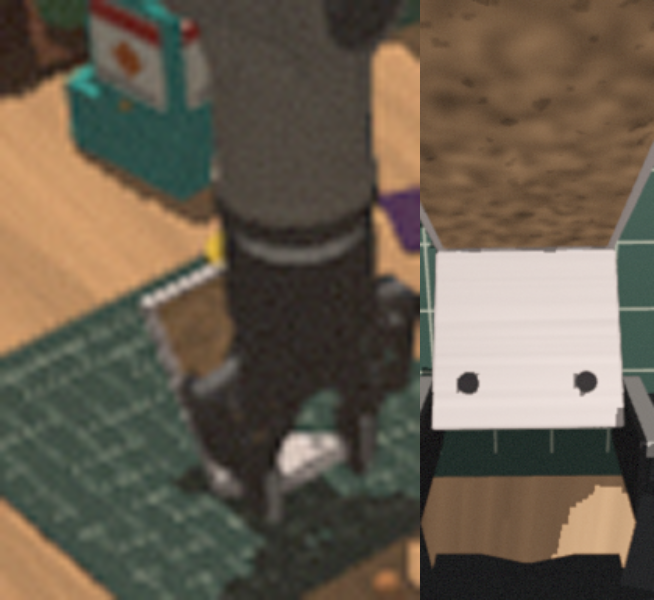

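Request:
{"fn": "carry_out", "kwargs": {"deltas": [[[0,0.15,0.2],0],[[0,0.25,0.4],0],[[0,0.35,0.55],0],[[0,0.35,0.6],0]]}}

```text
t: 9.05
eef_pos: [0.4521, 0.2384, -0.0088]
tool_rot: [0.002, 0.999, 0.043, 0.0]
contact_force: [-0.9, -3.6, 5.0]
gripper_width: 0.6
```

Request:
{"fn": "carry_out", "kwargs": {"deltas": [[[0,0,0],0],[[0,0.1,0],0],[[0,0.4,-0.1],0],[[0,0.8,-0.2],0],[[0,1.4,-0.3],0],[[0,2.2,-0.4],0],[[0,3.2,-0.4],0],[[0,4.5,-0.5],0]], "hand": 0.85}}

```text
t: 10.05
eef_pos: [0.456, 0.1928, -0.0036]
tool_rot: [0.002, 0.999, 0.043, 0.0]
contact_force: [0.5, 0.5, 0.2]
gripper_width: 0.851
```

Run:
```python
from h import *
o=readout.get_obs(); print(o["t"],o["eef_pos"].round(4),o["gripper_width"],o["contact_force"].round(2))
a=snap("wrist","w6")
im=read_camera("side")
cv2.imwrite("pics/s6.png",np.hstack([cv2.resize(im[100:210,150:250,::-1],(500,550),interpolation=cv2.INTER_CUBIC),cv2.resize(a[0:384,160:350,::-1],(272,550))]))
```

```text
10.05 [ 0.456   0.1928 -0.0036] 0.8505822270478155 [0.54 0.49 0.23]
```

View pics/s6.png

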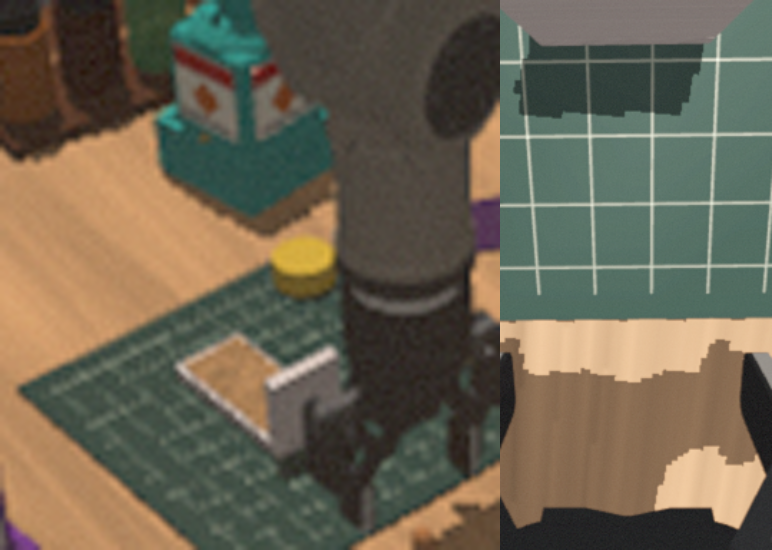

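The angle fell back onto its long face. By the geometry the gripper's body was touching the long face and pushed it back, so I'll regrip nearer the foot's end with the tool offset outward.

Request:
{"fn": "carry_out", "kwargs": {"deltas": [[[0,0.3,-2],0],[[0,0,-6],0],[[0,-3,-10],0],[[0,-3,-10],0],[[0,-3,-10],0]], "hand": 0.85}}

```text
t: 10.78
eef_pos: [0.4531, 0.2213, 0.0959]
tool_rot: [0.003, 0.999, 0.042, -0.0]
contact_force: [-1.1, -1.0, -0.3]
gripper_width: 0.851
```

Run:
```python
from h import *
o=readout.get_obs(); print(o["t"],o["eef_pos"].round(4),o["tool_rot"].round(4))
cal=get_calibration("wrist"); im=snap("wrist","w7",1.5)
for n in ["angle_heel","angle_grip"]: print([(np.round(d["centre"],1).tolist(),round(d["score"],2)) for d in models.spot_in(n,"wrist")[:2]])
print(cal["world_from_camera"].round(4).tolist())
```

```text
10.775 [0.4531 0.2213 0.0959] [ 2.800e-03  9.991e-01  4.230e-02 -2.000e-04]
[([47.8, 249.6], 0.82)]
[([51.7, 246.3], 0.92)]
[[0.9965, 0.0795, 0.0256, 0.4465], [0.0835, -0.9488, -0.3048, 0.2989], [0.0001, 0.3058, -0.9521, 0.2605], [0.0, 0.0, 0.0, 1.0]]
```

View pics/w7.png

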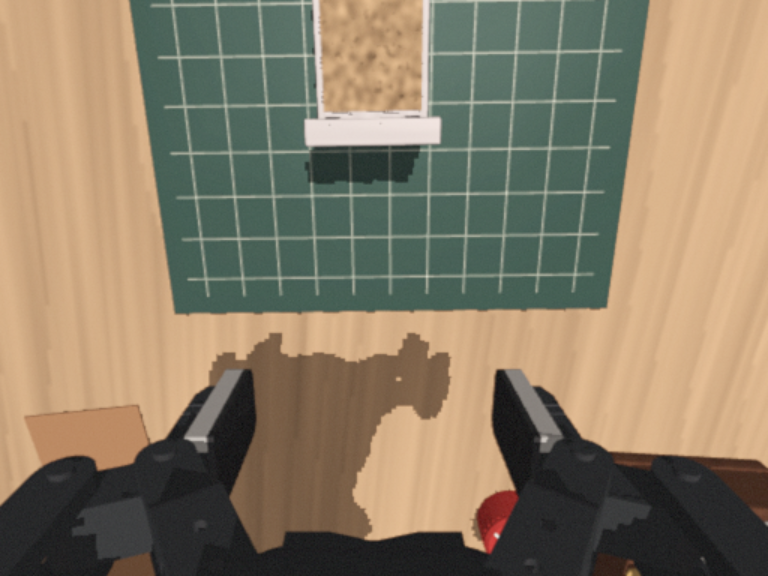

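Foot's top end is now at corners (304,119), (440,118), (306,146), (440,144) in the 1.5x picture; the angle lies flat again, squarely oriented to the tool.

Run:
```python
from h import *
from scipy.spatial.transform import Rotation as R
np.set_printoptions(precision=4,suppress=True)
cal=get_calibration("wrist"); o=readout.get_obs(); q=o["tool_rot"]; Rt=R.from_quat([q[1],q[2],q[3],q[0]]).as_matrix()
P=[at_z("wrist",(r/1.5,c/1.5),.063,cal) for c,r in [(304,119),(440,118),(306,146),(440,144)]]
for p in P: print(p)
m=np.mean(P,0); print("mid",m,"in tool cm",100*Rt.T@(m-o["eef_pos"]))
d=P[1]-P[0]+P[3]-P[2]; print("yaw",np.degrees(np.arctan2(d[1],d[0])),"tool yaw",np.degrees(np.arctan2(Rt[1,0],Rt[0,0])))
print(o["q"])
```

```text
[0.4201 0.299  0.063 ]
[0.4711 0.3035 0.063 ]
[0.4213 0.2892 0.063 ]
[0.4723 0.2942 0.063 ]
mid [0.4462 0.2965 0.063 ] in tool cm [-0.0238 -7.6654  3.1662]
yaw 5.313416954849004 tool yaw 4.755655082101009
[-0.8729  0.3637  0.3563  2.0793 -0.1788  0.7324 -0.3209]
```

Request:
{"fn": "carry_out", "kwargs": {"deltas": [[[0,-4,0],-0.5],[[0,-6.9,1],-0.5],[[0,-6.9,4],-0.5],[[0,-6.9,6.2],-0.5],[[0,-6.9,6.2],-0.5],[[0,-6.9,6.2],-0.5]], "hand": 0.8}}

```text
t: 11.68
eef_pos: [0.4474, 0.2882, 0.0329]
tool_rot: [0.004, 0.999, 0.045, -0.001]
contact_force: [-0.9, -0.3, 0.1]
gripper_width: 0.8
```

Request:
{"fn": "carry_out", "kwargs": {"deltas": [[[0,0,0],0],[[0,0,0],0],[[0,0,0],0],[[0,0,0],0]], "hand": 0.45, "newtons": 25}}

```text
t: 12.18
eef_pos: [0.4478, 0.2883, 0.034]
tool_rot: [0.003, 0.999, 0.045, -0.0]
contact_force: [-1.6, -0.9, 5.8]
gripper_width: 0.581
```

Run:
```python
from math import *
a,b=5,54
for t in range(0,89,8):
    r=radians(t); o=-a*cos(r)+b*sin(r)+a; h=b*cos(r)+a*sin(r)
    print(t,round(o/10,2),round((b-h)/10,2))
```

```text
0 0.0 0.0
8 0.76 -0.02
16 1.51 0.07
24 2.24 0.26
32 2.94 0.56
40 3.59 0.94
48 4.18 1.42
56 4.7 1.97
64 5.13 2.58
72 5.48 3.26
80 5.73 3.97
88 5.88 4.71
```

Request:
{"fn": "carry_out", "kwargs": {"deltas": [[[0,0.38,0],0],[[0,0.76,0],0],[[0,1.14,0.03],0],[[0,1.51,0.08],0],[[0,1.88,0.16],0],[[0,2.24,0.27],0],[[0,2.6,0.42],0],[[0,2.94,0.57],0],[[0,3.27,0.76],0],[[0,3.59,0.96],0]]}}

```text
t: 13.42
eef_pos: [0.4526, 0.2506, 0.0262]
tool_rot: [0.003, 0.999, 0.044, 0.0]
contact_force: [-2.7, -7.1, 20.6]
gripper_width: 0.576
```

Request:
{"fn": "carry_out", "kwargs": {"deltas": [[[0,0.3,0.22],0],[[0,0.57,0.46],0],[[0,0.84,0.72],0],[[0,1.08,1.0],0],[[0,1.3,1.3],0],[[0,1.51,1.62],0],[[0,1.7,1.95],0],[[0,1.86,2.3],0],[[0,2.0,2.65],0],[[0,2.12,3.0],0]]}}

```text
t: 14.68
eef_pos: [0.4553, 0.2265, -0.0035]
tool_rot: [0.004, 0.999, 0.043, 0.001]
contact_force: [-0.2, -6.2, 6.6]
gripper_width: 0.577
```

Request:
{"fn": "carry_out", "kwargs": {"deltas": [[[0,0,0],0]]}}

```text
t: 14.8
eef_pos: [0.4555, 0.2261, -0.0034]
tool_rot: [0.004, 0.999, 0.042, 0.001]
contact_force: [-0.7, 2.0, 1.2]
gripper_width: 0.578
```

Run:
```python
from h import *
o=readout.get_obs(); print(o["t"],o["eef_pos"].round(4),o["gripper_width"],o["contact_force"].round(2))
a=snap("wrist","w8")
im=read_camera("side")
cv2.imwrite("pics/s8.png",np.hstack([cv2.resize(im[100:210,150:250,::-1],(500,550),interpolation=cv2.INTER_CUBIC),cv2.resize(a[0:384,160:350,::-1],(272,550))]))
```

```text
14.8 [ 0.4555  0.2261 -0.0034] 0.5776817804642318 [-0.74  2.01  1.2 ]
```

View pics/s8.png

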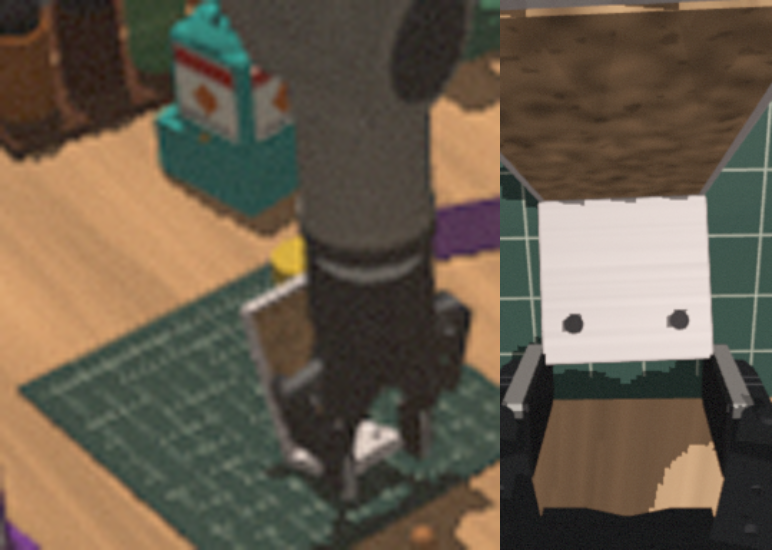

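```bash
cat > fit.py <<'E'
from h import *
from scipy.optimize import least_squares
cal=get_calibration("wrist")
pts=[((10,-26,10),(139.6,188)),((10,26,10),(136.8,304.6)),((10,-26,60),(252.7,191.4)),((10,26,60),(249.3,308.8))]
def W(p,l):
    hx,hy,hz,t,yw=p; x,y,z=np.array(l)/1000; o=z*np.sin(t)-x*np.cos(t); h=z*np.cos(t)+x*np.sin(t)
    out=np.array([np.sin(yw),-np.cos(yw)]); e=np.array([np.cos(yw),np.sin(yw)]); return np.r_[np.array([hx,hy])+o*out+y*e,hz+h]
def f(p): return np.r_[np.concatenate([np.array(proj("wrist",W(p,l),cal))-px for l,px in pts]),(p[2]-.003)*1e3]
s=least_squares(f,[.45,.28,.003,1.2,.09],x_scale=.01); print("heel",s.x[:3].round(4),"tilt,yaw",np.degrees(s.x[3:]).round(1),"res",s.fun.round(1))
E
python3 fit.py
```

```text
heel [0.4488 0.2882 0.0026] tilt,yaw [72.7  6.6] res [ 0.4 -0.3 -0.4  0.7  0.  -0.1  0.1 -0.3 -0.4]
```

Request:
{"fn": "carry_out", "kwargs": {"deltas": [[[0,0.1,0.2],0],[[0,0.2,0.4],0],[[0,0.3,0.65],0],[[0,0.35,0.75],0],[[0,0.35,0.75],0]]}}

```text
t: 15.52
eef_pos: [0.4557, 0.2228, -0.0109]
tool_rot: [0.004, 0.999, 0.043, 0.001]
contact_force: [-0.0, -1.2, 3.0]
gripper_width: 0.58
```

Run:
```python
from h import *
a=snap("wrist","w9",1); 
g=cv2.cvtColor(a,cv2.COLOR_RGB2HSV)
m=((g[...,1]<40)&(g[...,2]>150)).astype(np.uint8); n,l,s,c=cv2.connectedComponentsWithStats(m)
i=1+np.argmax(s[1:,4]); print(s[i],c[i]); cn=max(cv2.findContours((l==i).astype(np.uint8),0,2)[0],key=cv2.contourArea); print(cv2.boxPoints(cv2.minAreaRect(cn)).round(1).tolist(), cv2.approxPolyDP(cn,5,True)[:,0].tolist())
```

```text
[    3     0   509   267 44507] [233.41260925  86.71521334]
[[3.0, 0.0], [511.0, 0.0], [511.0, 266.0], [3.0, 266.0]] [[8, 0], [14, 62], [3, 64], [13, 64], [20, 75], [262, 66], [256, 61], [402, 61], [408, 55], [449, 59], [439, 111], [397, 111], [399, 85], [394, 111], [347, 112], [345, 161], [308, 161], [304, 134], [261, 161], [186, 160], [186, 207], [178, 205], [175, 167], [178, 206], [137, 206], [132, 165], [159, 163], [132, 162], [126, 117], [131, 162], [91, 164], [82, 117], [121, 115], [82, 115], [78, 99], [79, 115], [37, 116], [29, 81], [35, 115], [15, 117], [37, 119], [45, 163], [26, 165], [46, 165], [55, 207], [36, 209], [56, 211], [63, 248], [46, 249], [63, 249], [67, 266], [65, 249], [102, 249], [105, 264], [98, 208], [138, 211], [142, 247], [113, 248], [141, 248], [143, 257], [144, 248], [168, 248], [142, 246], [138, 209], [177, 207], [181, 234], [179, 208], [187, 207], [192, 254], [259, 251], [261, 262], [265, 251], [308, 247], [312, 205], [343, 207], [340, 244], [321, 246], [338, 246], [339, 257], [341, 246], [368, 246], [340, 244], [343, 206], [383, 205], [377, 262], [381, 245], [417, 245], [418, 252], [420, 245], [457, 245], [455, 261], [466, 206], [487, 203], [467, 201], [476, 160], [496, 159], [477, 158], [485, 114], [508, 110], [488, 110], [496, 60], [511, 57], [497, 55], [509, 0], [495, 57], [450, 56], [460, 0], [450, 48], [451, 0]]
```

Request:
{"fn": "carry_out", "kwargs": {"deltas": [[[0,0,0],0],[[0,0,0],0],[[0,0.1,0],0],[[0,0.4,0],0],[[0,0.9,0],0],[[0,1.6,-0.1],0],[[0,2.5,-0.3],0],[[0,3.6,-0.5],0]], "hand": 0.8}}

```text
t: 16.58
eef_pos: [0.4589, 0.1862, -0.0053]
tool_rot: [0.004, 0.999, 0.043, 0.001]
contact_force: [-0.2, 0.2, 1.4]
gripper_width: 0.797
```

Run:
```python
from h import *
o=readout.get_obs(); print(o["t"],o["eef_pos"].round(4),o["gripper_width"],o["contact_force"].round(2))
a=snap("wrist","w10")
im=read_camera("side")
cv2.imwrite("pics/s10.png",np.hstack([cv2.resize(im[100:210,150:250,::-1],(500,550),interpolation=cv2.INTER_CUBIC),cv2.resize(a[0:384,160:350,::-1],(272,550))]))
```

```text
16.575 [ 0.4589  0.1862 -0.0053] 0.7970841233659353 [-0.16  0.16  1.45]
```

View pics/s10.png

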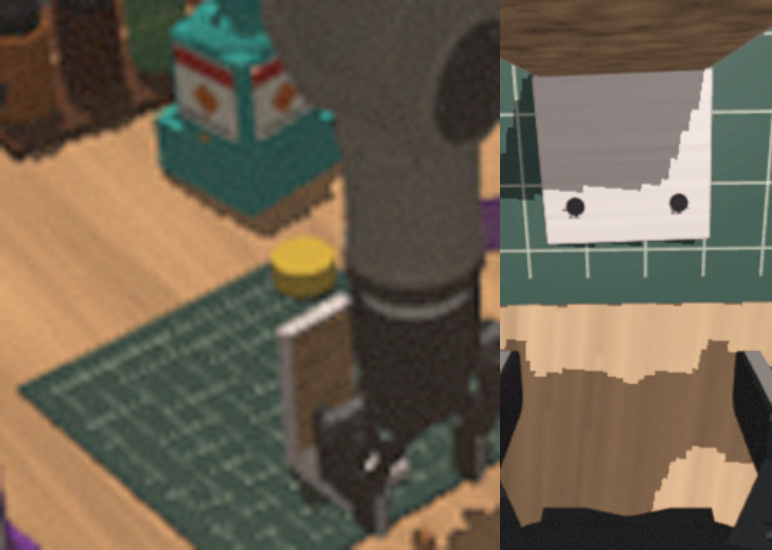

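The angle now stands on its foot with the long face upright (side view at (285-350, 300-470); wrist view shows the foot flat, holes at (575,207) and (679,203)). I have used all 12 pictures, so the cap gets measured numerically. Next, up and over to the bottle.

Request:
{"fn": "carry_out", "kwargs": {"deltas": [[[0,1,-4],0],[[0,1,-10],0],[[0,1,-16],0],[[0,1,-22],0],[[3,3,-27],0],[[8,6,-30.5],0],[[13,9,-30.5],0],[[18,12.5,-30.5],5],[[18,12.5,-30.5],5],[[18,12.5,-30.5],5]]}}

```text
t: 17.92
eef_pos: [0.6478, 0.0786, 0.3005]
tool_rot: [0.005, 1.0, -0.002, 0.0]
contact_force: [-0.8, 0.2, 0.6]
gripper_width: 0.799
```

```bash
cat > cap.py <<'E'
from h import *
from scipy.spatial.transform import Rotation as R
np.set_printoptions(precision=4,suppress=True)
o=readout.get_obs(); cal=get_calibration("wrist"); a=read_camera("wrist"); q=o["tool_rot"]; Rt=R.from_quat([q[1],q[2],q[3],q[0]]).as_matrix()
print(o["t"],o["eef_pos"],q,o["q"])
print([(np.round(d["centre"],1).tolist(),round(d["score"],2)) for d in models.spot_in("cap_mid","wrist")[:4]])
g=cv2.cvtColor(a,cv2.COLOR_RGB2HSV); m=(((g[...,0]<8)|(g[...,0]>172))&(g[...,1]>150)&(g[...,2]>70)).astype(np.uint8)
m=cv2.morphologyEx(m,cv2.MORPH_OPEN,np.ones((5,5)))
n,l,s,c=cv2.connectedComponentsWithStats(m)
for i in range(1,n):
    if s[i,4]<150: continue
    cn=max(cv2.findContours((l==i).astype(np.uint8),0,2)[0],key=cv2.contourArea); (x,y),r=cv2.minEnclosingCircle(cn)
    p=at_z("wrist",(c[i][1],c[i][0]),.165,cal); print("blob",s[i],c[i].round(1),"circ",round(x,1),round(y,1),round(r,1),"@.165",p,"tool cm",100*Rt.T@(p-o["eef_pos"]))
cv2.imwrite("pics/capw.png",a[:,:,::-1])
E
python3 cap.py
```

```text
17.925 [0.6478 0.0786 0.3005] [ 0.0046  1.     -0.0019  0.0001] [-0.5933  0.4048  0.5242  1.5255 -0.1983  1.2673 -0.0484]
[([150.6, 179.1], 0.95), ([138.3, 328.2], 0.81), ([172.1, 254.6], 0.74), ([11.6, 92.0], 0.62)]
blob [314 123  20  14 157] [322.7 128.8] circ 323.5 130.0 11.2 @.165 [0.7146 0.1183 0.165 ] tool cm [ 6.661  -4.1217 13.5135]
blob [315 132  29  21 414] [330.2 142.4] circ 329.0 139.0 14.9 @.165 [0.7222 0.1061 0.165 ] tool cm [ 7.4263 -2.9002 13.5251]
blob [166 137  29  30 565] [181.1 152.5] circ 179.9 151.2 15.1 @.165 [0.5857 0.0974 0.165 ] tool cm [-6.2169 -1.9833 13.5297]
blob [ 230  146   51   54 1993] [255.6 173.5] circ 255.0 172.4 27.5 @.165 [0.6543 0.0771 0.165 ] tool cm [ 0.6444  0.0259 13.5503]
blob [ 24 195  52  52 867] [ 56.7 214.3] circ 47.5 221.0 34.3 @.165 [0.46   0.0368 0.165 ] tool cm [-18.769    4.1237  13.5829]
```

Run:
```python
from h import *
np.set_printoptions(precision=4,suppress=True)
for r,c in [(200,255.5),(173,230),(173,281),(146,255.5)]:
    print(at_z("wrist",(r,c),.171),at_z("wrist",(r,c),.139))
print(get_calibration("wrist")["world_from_camera"][:3,3])
for x,y in [(.654,.077),(.654,.075)]:
  P=np.array([proj("wrist",(x+.025*np.cos(t),y+.025*np.sin(t),z)) for t in np.linspace(0,6.28,60) for z in (.171,.139)]); print(P.min(0),P.max(0))
```

```text
[0.6538 0.0538 0.171 ] [0.6545 0.0425 0.139 ]
[0.6302 0.0803 0.171 ] [0.6284 0.0718 0.139 ]
[0.6772 0.0801 0.171 ] [0.6805 0.0717 0.139 ]
[0.6536 0.1053 0.171 ] [0.6543 0.0995 0.139 ]
[0.6472 0.158  0.4656]
[143.5334 228.7486] [201.798  282.8073]
[145.5341 228.7953] [203.78  282.745]
```

Request:
{"fn": "carry_out", "kwargs": {"deltas": [[[0.6,0.2,3],0],[[0.6,0.2,8],0],[[0.6,0.2,12],0],[[0.6,0.2,15],0],[[0.6,0.2,16.8],0],[[0.6,0.2,16.8],0],[[0.6,0.2,16.8],0]], "hand": 0.8}}

```text
t: 18.9
eef_pos: [0.6544, 0.0766, 0.1348]
tool_rot: [0.004, 1.0, -0.001, 0.002]
contact_force: [0.0, -0.5, 0.8]
gripper_width: 0.802
```

Request:
{"fn": "carry_out", "kwargs": {"deltas": [[[0,0,0],0],[[0,0,0],0],[[0,0,0],0],[[0,0,0],0],[[0,0,0],0]], "hand": 0.3, "newtons": 70}}

```text
t: 19.52
eef_pos: [0.6549, 0.0767, 0.1369]
tool_rot: [0.003, 1.0, -0.001, 0.002]
contact_force: [-2.9, -0.1, 8.5]
gripper_width: 0.553
```

Run:
```python
from h import *
o=readout.get_obs(); print(o["t"],o["eef_pos"].round(4),o["tool_rot"].round(4),o["gripper_width"],o["contact_force"].round(2),o["torque"].round(2),o["q"].round(2))
a=snap("side","s11")
```

```text
19.525 [0.6549 0.0767 0.1369] [ 3.3e-03  1.0e+00 -8.0e-04  2.4e-03] 0.5533419768213292 [-2.88 -0.14  8.54] [0.03 0.91 0.04] [-0.54  0.56  0.47  1.69 -0.28  0.96  0.02]
```

Request:
{"fn": "carry_out", "kwargs": {"deltas": [[[0,0,0.2],0],[[0,0,0.4],0],[[0,0,0.55],0],[[0,0,0.6],0],[[0,0,0.6],0],[[0,0,0.6],0]]}}

```text
t: 20.32
eef_pos: [0.655, 0.0768, 0.1335]
tool_rot: [0.003, 1.0, -0.001, 0.003]
contact_force: [-8.2, 0.2, 13.1]
gripper_width: 0.553
```

Request:
{"fn": "carry_out", "kwargs": {"deltas": [[[-0.05,0,0.35],0],[[-0.1,0,0.52],0],[[-0.1,0,0.52],0],[[-0.1,0,0.52],0]]}}

```text
t: 20.82
eef_pos: [0.655, 0.0768, 0.1317]
tool_rot: [0.002, 1.0, -0.001, 0.004]
contact_force: [-5.9, -0.9, 15.7]
gripper_width: 0.555
```

Request:
{"fn": "carry_out", "kwargs": {"deltas": [[[0,0,0.41],0],[[0,0,0.41],-8],[[0,0,0.41],-16],[[0,0,0.41],-24],[[0,0,0.41],-32],[[0,0,0.41],-40],[[0,0,0.41],-48],[[0,0,0.41],-56],[[0,0,0.41],-64],[[0,0,0.41],-64]]}}

```text
t: 22.08
eef_pos: [0.655, 0.0769, 0.1314]
tool_rot: [0.003, 0.848, 0.53, 0.003]
contact_force: [-10.9, 0.4, 19.9]
gripper_width: 0.556
```

Run:
```python
from h import *
o=readout.get_obs(); q=o["tool_rot"]; print(o["t"],o["eef_pos"].round(4),"yaw",np.degrees(2*np.arctan2(q[2],q[1])).round(1),o["gripper_width"],o["contact_force"].round(2),o["torque"].round(2),o["q"].round(2))
```

```text
22.075 [0.655  0.0769 0.1314] yaw 64.0 0.555875218646835 [-10.86   0.37  19.95] [-0.21  2.3   0.1 ] [-0.34  0.53  0.18  1.68 -0.11  0.93  0.99]
```

Request:
{"fn": "carry_out", "kwargs": {"deltas": [[[0,0,0.2],0],[[0,0,-0.2],0],[[0,0,-0.6],0],[[0,0,-0.9],0],[[0,0,-0.9],0]]}}

```text
t: 22.7
eef_pos: [0.6551, 0.0767, 0.1406]
tool_rot: [0.003, 0.848, 0.53, 0.003]
contact_force: [-0.6, -0.4, 0.1]
gripper_width: 0.553
```

Request:
{"fn": "carry_out", "kwargs": {"deltas": [[[0,0,-0.5],0],[[0,0,-1.5],0],[[0,0,-3],0],[[0,0,-6],0],[[0,0,-9],0],[[0,0,-11],0],[[0,0,-11],0]]}}

```text
t: 23.58
eef_pos: [0.6556, 0.0771, 0.2536]
tool_rot: [0.004, 0.848, 0.529, 0.006]
contact_force: [0.2, -0.1, -0.1]
gripper_width: 0.554
```

Run:
```python
from h import *
o=readout.get_obs(); print(o["t"],o["eef_pos"].round(4),o["gripper_width"],o["contact_force"].round(2))
a=read_camera("wrist"); cv2.imwrite("pics/w12.png",a[:,:,::-1])
print([(np.round(d["centre"],1).tolist(),round(d["score"],2)) for d in models.spot_in("cap_mid","wrist")[:4]])
def blobs(a):
    g=cv2.cvtColor(a,cv2.COLOR_RGB2HSV); m=(((g[...,0]<8)|(g[...,0]>172))&(g[...,1]>150)&(g[...,2]>70)).astype(np.uint8)
    n,l,s,c=cv2.connectedComponentsWithStats(m)
    for i in range(1,n):
        if s[i,4]>=120: print("blob",s[i],c[i].round(1))
blobs(a)
b=read_camera("top"); cv2.imwrite("pics/t12.png",b[:,:,::-1]); print([(np.round(d["centre"],1).tolist(),round(d["score"],2)) for d in models.spot_in("cap_mid","top")[:4]])
print("neck px",proj("wrist",(.654,.077,.162)),"cap expected",proj("wrist",o["eef_pos"]+[0,0,.023]))
for n in ["tray","roller","pot"]: 
    print(n,[(np.round(d["centre"],1).tolist(),round(d["score"],2)) for d in models.spot_in(n,"top")[:3]])
```

```text
23.575 [0.6556 0.0771 0.2536] 0.5536912383724462 [ 0.17 -0.07 -0.05]
[([210.9, 289.5], 0.79), ([74.5, 200.2], 0.65), ([255.3, 247.9], 0.57)]
blob [184  55  36  36 882] [200.5  73.6]
blob [ 197  195  107  116 9291] [250.9 252.9]
[([197.3, 337.1], 0.24)]
neck px [np.float64(187.77855294451518), np.float64(248.96968209015247)] cap expected [np.float64(263.12832932959594), np.float64(251.04761055134736)]
tray [([189.8, 352.0], 0.95), ([160.3, 242.3], 0.39)]
roller []
pot [([186.3, 376.2], 0.44), ([157.6, 239.0], 0.4)]
```

Request:
{"fn": "carry_out", "kwargs": {"deltas": [[[-3,0.1,0],4],[[-8,0.2,0],12],[[-13.5,0.3,0],20],[[-19,0.4,0],28],[[-24.5,0.5,0],36],[[-30,0.7,0],44],[[-35.5,0.9,0],52],[[-41,1.1,0],60],[[-43.4,1.1,0],64],[[-43.4,1.1,0],64]]}}

```text
t: 25.18
eef_pos: [0.4719, -0.3192, 0.2492]
tool_rot: [0.002, 1.0, -0.002, 0.003]
contact_force: [0.1, 0.9, 0.0]
gripper_width: 0.554
```

Run:
```python
from h import *
np.set_printoptions(precision=4,suppress=True)
o=readout.get_obs(); print(o["t"],o["eef_pos"],o["tool_rot"],o["gripper_width"],o["contact_force"].round(2))
a=read_camera("wrist"); cv2.imwrite("pics/w13.png",a[:,:,::-1])
for n in ["roller","pot","tray"]: print(n,[(np.round(d["centre"],1).tolist(),round(d["score"],2),at_z("wrist",d["centre"],.01)) for d in models.spot_in(n,"wrist")[:3]])
im=read_camera("side")
for n in ["roller","pot","tray","cap_mid"]: print(n,[(np.round(d["centre"],1).tolist(),round(d["score"],2),at_z("side",d["centre"],.015)) for d in models.spot_in(n,"side")[:2]])
t=cv2.imread("pics/top0.png"); g=cv2.cvtColor(t,cv2.COLOR_BGR2GRAY)[165:215,320:395]
_,m=cv2.threshold(g,150,255,cv2.THRESH_BINARY_INV); n,l,s,c=cv2.connectedComponentsWithStats(m)
for i in range(1,n):
    if 15<s[i,4]<400: x,y,w,h=s[i,:4]; print("dark in tray",s[i]+[320,165,0,0,0], at_z("top",(165+y,320+x),.02),at_z("top",(165+y+h,320+x+w),.02))
```

```text
25.175 [ 0.4719 -0.3192  0.2492] [ 0.0015  1.     -0.002   0.0034] 0.5544933931487633 [0.11 0.91 0.03]
roller [([88.6, 248.1], 0.81, array([ 0.4748, -0.2411,  0.01  ]))]
pot []
tray [([123.4, 260.0], 0.72, array([ 0.4895, -0.2807,  0.01  ]))]
roller [([294.8, 332.9], 0.61, array([ 0.467 , -0.2449,  0.015 ]))]
pot [([334.5, 381.0], 0.77, array([ 0.4813, -0.3962,  0.015 ]))]
tray [([315.0, 357.0], 0.58, array([ 0.4738, -0.324 ,  0.015 ]))]
cap_mid [([246.6, 373.7], 0.74, array([ 0.6722, -0.1903,  0.015 ])), ([212.6, 282.8], 0.61, array([0.5503, 0.0639, 0.015 ]))]
dark in tray [320 165  36   6  70] [ 0.5844 -0.1952  0.02  ] [ 0.5433 -0.327   0.02  ]
dark in tray [345 165  47  50 302] [ 0.5721 -0.2898  0.02  ] [ 0.3599 -0.4281  0.02  ]
dark in tray [320 177   8  38  73] [ 0.5379 -0.1874  0.02  ] [ 0.3906 -0.1928  0.02  ]
dark in tray [337 182   4  26  70] [ 0.5103 -0.2479  0.02  ] [ 0.4103 -0.2452  0.02  ]
```

Request:
{"fn": "carry_out", "kwargs": {"deltas": [[[0.2,0,3],0],[[0.2,0,8],0],[[0.2,0,13],0],[[0.2,0,18],0],[[0.2,0,21],0],[[0.2,0,23],0],[[0.2,0,23.7],0],[[0.2,0,23.7],0],[[0.2,0,23.7],0]]}}

```text
t: 26.75
eef_pos: [0.478, -0.3183, 0.0136]
tool_rot: [0.002, 1.0, 0.0, 0.005]
contact_force: [0.2, 0.4, -0.4]
gripper_width: 0.554
```

Request:
{"fn": "carry_out", "kwargs": {"deltas": [[[0,0,0.2],0],[[0,0,0.4],0],[[0,0,0.6],0],[[0,0,0.8],0],[[0,0,0.8],0]]}}

```text
t: 27.38
eef_pos: [0.4779, -0.3182, 0.0053]
tool_rot: [0.002, 1.0, 0.0, 0.004]
contact_force: [0.1, -0.1, -0.1]
gripper_width: 0.552
```

Request:
{"fn": "carry_out", "kwargs": {"deltas": [[[0,0,0.1],0],[[0,0,0.2],0],[[0,0,0.3],0],[[0,0,0.35],0],[[0,0,0.35],0]]}}

```text
t: 28.0
eef_pos: [0.4779, -0.3181, 0.0018]
tool_rot: [0.002, 1.0, 0.0, 0.004]
contact_force: [0.3, -0.1, -1.0]
gripper_width: 0.55
```

Request:
{"fn": "carry_out", "kwargs": {"deltas": [[[0,0,0.1],0],[[0,0,0.15],0],[[0,0,0.2],0],[[0,0,0.2],0]]}}

```text
t: 28.5
eef_pos: [0.478, -0.3182, 0.0002]
tool_rot: [0.001, 1.0, 0.0, 0.005]
contact_force: [-1.8, 1.4, 4.9]
gripper_width: 0.549
```

Request:
{"fn": "carry_out", "kwargs": {"deltas": [[[0,0,0.05],0],[[0,0,0.05],0],[[0,0,0],0],[[0,0,0],0]], "hand": 0.75, "newtons": 20}}

```text
t: 29.0
eef_pos: [0.478, -0.3182, 0.0002]
tool_rot: [0.002, 1.0, 0.0, 0.005]
contact_force: [-0.3, 0.4, 0.8]
gripper_width: 0.746
```

Request:
{"fn": "carry_out", "kwargs": {"deltas": [[[0,0,-1],0],[[0,0,-3],0],[[0,0,-6],0],[[0,0,-11],0],[[0,0,-17],0],[[0,0,-22],0],[[0,0,-25],0],[[0,0,-25],0]]}}

```text
t: 30.0
eef_pos: [0.4768, -0.3186, 0.2542]
tool_rot: [0.003, 1.0, -0.0, 0.008]
contact_force: [-0.6, 0.7, 0.5]
gripper_width: 0.751
```

Run:
```python
from h import *
np.set_printoptions(precision=4,suppress=True)
o=readout.get_obs(); print(o["t"],o["eef_pos"],o["gripper_width"],o["contact_force"].round(2))
def red(a,cam,z):
    g=cv2.cvtColor(a,cv2.COLOR_RGB2HSV); m=(((g[...,0]<8)|(g[...,0]>172))&(g[...,1]>150)&(g[...,2]>60)).astype(np.uint8)
    n,l,s,c=cv2.connectedComponentsWithStats(m)
    for i in range(1,n):
        if s[i,4]>=60: print(cam,"blob",s[i],c[i].round(1),at_z(cam,(c[i][1],c[i][0]),z))
for cam in ["wrist","side","top"]:
    a=read_camera(cam); cv2.imwrite(f"pics/f_{cam}.png",a[:,:,::-1]); red(a,cam,.03)
    for n in ["cap_mid","angle_grip","roller","pot"]: print(cam,n,[(np.round(d["centre"],1).tolist(),round(d["score"],2)) for d in models.spot_in(n,cam)[:4]])
for z in (.002,.034):
  P=np.array([proj("wrist",(.478+.025*np.cos(t),-.318+.025*np.sin(t),z)) for t in np.linspace(0,6.28,60)]); print("expect",z,P.min(0),P.max(0))
# upright angle check from side: expected long-face top edge
yw=np.radians(6); out=np.array([np.sin(yw),-np.cos(yw)]); e=np.array([np.cos(yw),np.sin(yw)])
for l in [(0,-26,110),(0,26,110),(10,-26,110),(0,-26,0)]: print("angle corner px",l,np.round(proj("side",np.r_[np.array([.449,.288])+out*l[0]/1e3+e*l[1]/1e3,.003+l[2]/1e3]),1))
```

```text
30.0 [ 0.4768 -0.3186  0.2542] 0.7508348625767399 [-0.62  0.69  0.5 ]
wrist blob [  17   90  111   87 5276] [ 72.8 133.7] [ 0.2751 -0.2928  0.03  ]
wrist blob [ 227  132   40   42 1192] [246.8 153.3] [ 0.4765 -0.3164  0.03  ]
wrist blob [  11  280   83   52 1229] [ 38.9 302.2] [ 0.1922 -0.5213  0.03  ]
wrist cap_mid [([154.0, 246.7], 0.6)]
wrist angle_grip [([90.1, 243.2], 0.45)]
wrist roller [([89.3, 241.3], 0.94)]
wrist pot [([213.0, 248.6], 0.8)]
side blob [325 178  10  12  90] [329.2 183.8] [0.7403 0.0691 0.03  ]
side blob [276 206  12  14 124] [281.9 213.2] [0.5364 0.0517 0.03  ]
side blob [490 238  14  10  65] [496.3 242.9] [ 0.9487 -0.3876  0.03  ]
side blob [233 250  34  15 205] [249.7 258.8] [ 0.357  -0.0354  0.03  ]
side blob [347 302  20  16 216] [357.4 310.3] [ 0.4751 -0.3209  0.03  ]
side cap_mid [([313.4, 356.2], 0.95), ([213.9, 282.4], 0.67), ([183.1, 327.4], 0.61)]
side angle_grip [([184.1, 212.8], 0.87)]
side roller [([298.0, 331.4], 0.47), ([313.4, 353.7], 0.41)]
side pot [([333.1, 380.2], 0.87)]
top blob [355  74  16  20 109] [361.8  82.7] [ 0.8955 -0.414   0.03  ]
[... 333 characters left out ...]
.0659 0.03  ]
top blob [351 182  14  14 134] [357.7 188.7] [ 0.4729 -0.3175  0.03  ]
top blob [346 229  19  27 281] [356.4 240.8] [ 0.2829 -0.2768  0.03  ]
top blob [423 233  35  43 934] [440.3 253.7] [ 0.1981 -0.5679  0.03  ]
top cap_mid [([122.3, 278.5], 0.66), ([181.2, 254.2], 0.65), ([189.3, 358.1], 0.49)]
top angle_grip [([215.3, 204.3], 0.77)]
top roller [([193.0, 339.9], 0.67)]
top pot [([183.5, 376.3], 0.56)]
expect 0.002 [131.042  229.0099] [170.2052 268.5624]
expect 0.034 [134.6498 227.7125] [176.7032 270.3849]
angle corner px (0, -26, 110) [164.6 205.6]
angle corner px (0, 26, 110) [157.6 219. ]
angle corner px (10, -26, 110) [166.2 207.7]
angle corner px (0, -26, 0) [191.8 207.5]
```

Run:
```python
from h import *
a=cv2.imread("pics/side0.png").astype(int);b=cv2.imread("pics/f_side.png").astype(int)
d=np.abs(a-b).sum(2)>60; r,c=np.where(d[140:215,170:250]); print("diff rows",r.min()+140,r.max()+140,"cols",c.min()+170,c.max()+170)
g=cv2.cvtColor(cv2.imread("pics/f_side.png"),cv2.COLOR_BGR2HSV)
for row in range(152,206,3): print(row,"".join("W" if (s<45 and v>120) else "g" if 50<h<100 else "c" if h<25 and s>60 else "." for h,s,v in g[row,190:240]))
from h import bot
o=readout.get_obs(); print(o["contact_force"].round(2),o["joint_vel"].round(3).max())
```

```text
diff rows 140 214 cols 170 249
152 cccccccccccccccccccccccccccccccccccccccccccccccccc
155 ccccccccc.gggg.cccccccccccc.g.cccccccccccccccccccc
158 ccc.ggggg.ggggg.ccccccccc...Wgggg.cccccccccccccccc
161 ggggggggggggggggggggggWWWWWWW..gggggg.cccccccccccc
164 gggggggggggggggggWWWWWWWcccccc.gggggggggggcccccccc
167 ggggggggggggggg.W..ccccccccccc..ggggggggggggggcccc
170 ggggggggggggggg...cccccccccccc.gggggggggggggggggg.
173 gggggggggggggggg..ccccccccccccc.gggggggg.ggggggggg
176 gggggggggggggggg...cccccccccccc.gggggggggggggggggg
179 gggggggggggggggg...cccccccccccc.ggggg.gggggggggggg
182 gggggggggggggggg...cccccccccccc.gg.gggggggg.gggggg
185 ggggggggggggggggg..cccccccccc...W.ggggg.gggggggggg
188 gggggggggggggggg...ccccc.........WWWW.gggggggggggg
191 ggggggggggggggggg.................WWWWWWW.gggggggg
194 gggggggggggggggggg...........WWWWWWWWWWW..gggggggg
197 gggggggggggggggggg.......WWWWWWWWWW...g.gggggggggg
200 ggggggggggggggggggggg.............ggggggggggg.cccc
203 ggggggggggggggggggggggggggggggggggggggg.cccccccccc
[-0.42  0.3   0.82] 0.001
```

The side picture shows the angle upright. The top edge runs from (164, 206) to (158, 219) as predicted, and the foot lies flat. The cap sits where it was set down, and the robot is clear, so I'm handing in.

```bash
python3 -c "
from station import bot; print(bot.hand_in())"
```

```text
the job is handed in; nothing more can be done
None
```

The angle is standing on its foot with the long face upright. The thinner bottle is open, and its cap is top up and flat in the enamel tray. I handed in at about 30 s of the 72 s.

**Angle:** I gripped it by the foot and tipped it about its heel.
- **First try:** It fell back onto its long face when I let go, most likely because the gripper's body was pushing on that face. I then regripped nearer the foot's end, and the second try worked.
- **Drift:** The heel slid about 1 cm along the mat in all.
- **Force:** The force readings at the end of each move never passed about 21 N.

**Cap:** I pressed it down about 5 mm (roughly 16–20 N) and turned it 64° anticlockwise. It came off with no pull, and I set it down at about 5 N between the roller and the pot.

**Last checks:**
- **Angle:** In the side picture, the edges of the standing angle are within a pixel or two of where they should be.
- **Cap:** The wrist, side and top cameras all place it within a few millimetres of (0.476, -0.318). Its outline in the wrist picture is about what a cap lying flat would give.
- **Contact:** The gripper is 25 cm above the tray, touching nothing.

**What disagreed:**
- **Fingertips:** They were about 35 mm farther back than the interface text says, so I set the gripping heights by sight and feel.
- **Not viewed:** I had viewed all 12 pictures by the time the angle stood, so everything on the cap was checked by measurement only. The other things on the bench were not compared one by one with the start.

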